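Line the glassware up by height on the rail

ROBOT

A 7-joint arm with a two-finger parallel gripper is mounted at the origin on a cart in front of the work surface, level with it; the furniture and walls round the work are solid. World frame = base frame: x ahead of the robot, y to its left, z up, the work surface at z = 0. Lengths are in mm, angles in rad, forces in N, time in s.
With the tool pointing down it reaches from about 425 to 800 mm from the base axis. Payload 8.3 kg.
Tool frame: the origin (TCP) lies at the centre of the arm's flange, where the gripper is bolted on; the fingertips stand 173 mm ahead of it and the grasp point (between the pads) lies 155 mm ahead of it; z points along the fingers, y is the line along which they close (so a half turn about z gives the same grasp; the last joint's range is limited). The gripper opens to 85 mm and grips with 20 to 120 N. Pads are 22 mm wide; open, the fingers measure 114 mm over their backs; the gripper's body (76 mm by 85 mm) begins 54 mm behind the grasp point. The pads swing forward as they close: fully open they stand 13 mm farther back than shut.
Start: joints at [-1.284, 0.383, 0.016, 1.37, -0.006, 1.388, -0.046], TCP at [214.154, 587.157, 404.679] pointing down, gripper open.
Joint ranges: [-2.95, 2.95], [-0.25, 2.06], [-1.52, 1.56], [0.18, 2.33], [-1.44, 4.58], [0.02, 2.06], [-3.01, 3.01]. Speed limits (rad/s): [2.39, 2.39, 3.01, 3.01, 3.14, 3.14, 3.14].

INTERFACE

Orientations are given as a unit quaternion [x, y, z, w].
In Python, from bench import r, imaging gives the robot as it stands.
- The arm moves only by the tool pendant, called after "Call:" in YAML: its name, and indented under it one key for each argument. Schema: {"type":"object","properties":{"increments":{"type":"array","items":{"type":"number"},"minItems":6,"maxItems":48},"jaw":{"type":"number"},"only":{"type":"string"},"quiet":{"type":"boolean"},"lines":{"type":"string"}},"required":["increments"],"additionalProperties":false}. increments is one flat list of numbers that holds 1 to 8 rows one after another, with no inner brackets; each row has 6 numbers: dx, dy, dz in shares of 800 mm (1.0 is 800 mm), then a rotation vector rx, ry, rz in shares of pi/2 rad (1.0 is pi/2 rad); each row is the pose to reach, as a shift and turn from the pose commanded when the call began, along the tool's axes at that moment; what a row does not reach only later rows make up. A row lasts 1/10 s, in which the tool goes at most 50 mm and 0.15 rad, less where a joint would pass 70% of its speed; a pose out of reach is approached as far as the arm can. jaw is the finger opening in mm, set as the call begins (left out keeps the last). The fingers move at their own pace and stop on an object; the grip force is fixed at half the most. Time passes only in rows, so rows that do not move let the fingers close. The tool returns the time, the measured TCP pose, the force, the opening and the grip force at its end. only (a regular expression) keeps the lines of the reply that match it, lines (a string "A,B") keeps lines A to B, and quiet returns only ok. Input that does not fit is refused with a message, and nothing moves.
- r.get_obs(): the state, without advancing time (a new reading comes with each control period).
- imaging.capture(name): name is "scene" or "top" or "wrist"; returns a dict with "img" (400x640x3 uint8, red, green, blue), "fx", "fy", "cx", "cy" (pixels), "k1" (the pictures are not rectified: a ray, as slopes to the right and down, at radius r is drawn at 1 + k1 r^2 times it, then the intrinsics apply), "T" (4x4, takes a point from camera to world coordinates). Camera axes: x right, y up, looking along -z (the intrinsics and any distortion apply to the point x, -y, -z); pixel columns grow to the right and rows downward; lengths in mm; the calibration is good to about 2 mm. A picture is of the moment at which its call begins. There is no depth.
- r.hand_in(): hands the job in; it is judged then, once.
The state is a dict: "time_s": time; "joint_positions": joint angles; "qd": joint speeds; "joint_torque": joint torques, N m; "eef_pos": TCP position; "eef_rot": TCP orientation; "force": force on the tool from outside, world axes, zero at the start; "wrist_torque": the same for the moment, N m; "finger_gap": finger opening in mm; "grip_force": force on a finger pad.
Only numpy, scipy, OpenCV 4.12 (cv2) and the standard library are available. Lean on these libraries where they do the work, as an engineer would, in place of code of your own. Each camera call takes 0.05 s, during which the arm holds its last target. There are 200 camera calls.

TASK

Line up the measuring cylinder, the small brown bottle, the beaker and the white-capped vial, which stand along the front edge of the bench, on the four round cork mats of the aluminium rail in order of height: the tallest on the mat nearest the wash bottle, then descending to the shortest at the far end. Stand each one upright in the middle of its mat, tip none of them over on the way, and leave the wash bottle where it is.

Things in the scene. Friction and masses are not known exactly. Their poses are not given: they have to be found in the camera images.
- measuring_cylinder: Slim clear graduated cylinder, 194 mm tall, tube 28 mm diameter from 12 mm above its underside to the top, on a blue hexagonal foot 52 x 60 mm and 12 mm thick; about 0.1 kg. Grasp the tube. Origin: centre of the underside on the tube's axis; z up along the tube.
- brown_bottle: Small amber glass bottle with a black cap, 98 mm tall in all, round body 52 mm diameter, upright-walled up to about 57 mm above its underside, narrower shoulder and cap (33 mm) above; about 0.16 kg. Grasp the body. Origin: centre of the underside; z up.
- beaker: Open clear glass beaker, 70 mm tall, 53 mm outside diameter with a small spout at its rim towards its own +y; about 0.08 kg. Grasp it across the outside along its own x axis (53 mm). Origin: on the underside, 3 mm from the round wall's axis on the spout side (the axis stands at y = -3 mm in its own frame); z up.
- vial: Small clear glass vial with a white screw cap, 47 mm tall, 21 mm diameter, in the front row on the bench with the other three (not the vials far back); about 0.02 kg. Grasp the body or cap. Origin: centre of the underside; z up.
- mat_0: The leftmost, seen from the robot (largest y), of four fixed round cork mats in one row, 85 to 105 mm apart, on a flat aluminium rail (110 x 380 mm, top 8 to 10 mm above the bench). 76 mm diameter, 4 mm thick, top face 12 mm above the bench. Origin: centre of its underside, 8 mm above the bench; z up; y only roughly along the row.
- mat_1: The second from the left of four fixed round cork mats in one row, 85 to 105 mm apart, on a flat aluminium rail (110 x 380 mm, top 8 to 10 mm above the bench). 76 mm diameter, 4 mm thick, top face 12 mm above the bench. Origin: centre of its underside, 8 mm above the bench; z up; y only roughly along the row.
- mat_2: The third from the left of four fixed round cork mats in one row, 85 to 105 mm apart, on a flat aluminium rail (110 x 380 mm, top 8 to 10 mm above the bench). 76 mm diameter, 4 mm thick, top face 12 mm above the bench. Origin: centre of its underside, 8 mm above the bench; z up; y only roughly along the row.
- mat_3: The rightmost (smallest y) of four fixed round cork mats in one row, 85 to 105 mm apart, on a flat aluminium rail (110 x 380 mm, top 8 to 10 mm above the bench). 76 mm diameter, 4 mm thick, top face 12 mm above the bench. Origin: centre of its underside, 8 mm above the bench; z up; y only roughly along the row.
- wash_bottle: White squeeze bottle, red cap and bent jet, 219 mm tall to the jet, body 64 mm diameter and 160 mm tall, loose on the bench off one end or the other of the row of mats, about 100 mm from the end mat (a roll of tape lies off the other end). Origin: on the bench level; the bottle's axis stands 18 mm from it along its own +y, the jet points to its own -y.

How it is judged (in metres and radians):
At the end, for the whole second after the job is handed in: Counting from the mat nearest the wash bottle, the measuring cylinder, the brown bottle, the beaker and the vial each stand on the first, second, third and fourth mat: origin within 15 mm of the mat's centre, upright within 0.08 rad, resting on the mat, and still (((horizontal distance between wash_bottle and mat_0 below 0.2 m and horizontal distance between measuring_cylinder and mat_0 below 0.015 m and z of measuring_cylinder in the frame of mat_0 between 0 and 0.008 m and angle between each of measuring_cylinder, brown_bottle, beaker, vial's own z axis and vertical below 0.08 rad and linear speed of each of measuring_cylinder, brown_bottle, beaker, vial below 0.02 m/s and horizontal distance between brown_bottle and mat_1 below 0.015 m and z of brown_bottle in the frame of mat_1 between 0 and 0.008 m and horizontal distance between beaker and mat_2 below 0.015 m and z of beaker in the frame of mat_2 between 0 and 0.008 m and horizontal distance between vial and mat_3 below 0.015 m and z of vial in the frame of mat_3 between 0 and 0.008 m) or (horizontal distance between wash_bottle and mat_3 below 0.2 m and horizontal distance between measuring_cylinder and mat_3 below 0.015 m and z of measuring_cylinder in the frame of mat_3 between 0 and 0.008 m and angle between each of measuring_cylinder, brown_bottle, beaker, vial's own z axis and vertical below 0.08 rad and linear speed of each of measuring_cylinder, brown_bottle, beaker, vial below 0.02 m/s and horizontal distance between brown_bottle and mat_2 below 0.015 m and z of brown_bottle in the frame of mat_2 between 0 and 0.008 m and horizontal distance between beaker and mat_1 below 0.015 m and z of beaker in the frame of mat_1 between 0 and 0.008 m and horizontal distance between vial and mat_0 below 0.015 m and z of vial in the frame of mat_0 between 0 and 0.008 m))); the robot touches nothing.
It fails at once if the wash bottle is shifted by more than 25 mm or tipped (distance of wash_bottle from where it was at the start of the episode above 0.025 m or angle between wash_bottle's own z axis and vertical above 0.3 rad).
It fails at once if a piece of glassware is tipped over (angle between any of measuring_cylinder, brown_bottle, beaker, vial's own z axis and vertical above 0.7 rad).
It also fails if it takes over 106 s, if anything falls off the work surface, if the arm or the gripper's body presses on something with over 40 N, if the wrist force passes 120 N, or if a joint passes its speed limit or range.

## Working session

There is one attempt and no reset: what is moved stays moved. The work goes in short steps, Python scripts to look and compute and a tool call to move; the robot and the scene stay as the last step left them, time stands still between calls to the robot, and variables do not carry over. Pictures are saved under pics/ and viewed, at most 18 in all, crops included, and the job is handed in when it is done.

```bash
ls; mkdir -p pics; python3 - <<'E'
from bench import r, imaging
import cv2,numpy as np
for n in ["scene","top","wrist"]:
    c=imaging.capture(n); cv2.imwrite(f"pics/{n}0.png",c["img"][:,:,::-1]); np.save(f"pics/{n}0.npy",c,allow_pickle=True)
    print(n,c["fx"],c["fy"],c["cx"],c["cy"],c["k1"]);print(np.round(c["T"],3).tolist())
o=r.get_obs();print(o["eef_pos"],o["eef_rot"],o["time_s"])
E
```

```text
pics
scene 394.54716516447974 394.54716516447974 316.27418509889367 192.69145967676033 0.0020236478455895727
[[-0.878, 0.367, -0.307, 283.308], [-0.479, -0.662, 0.577, 385.584], [0.009, 0.654, 0.757, 691.505], [0.0, 0.0, 0.0, 1.0]]
top 380.32000588980424 380.32000588980424 319.46883414704354 197.82136918012344 -0.0002686839910179527
[[0.015, 0.992, -0.124, 408.882], [-1.0, 0.015, -0.001, -89.661], [0.001, 0.124, 0.992, 1035.981], [0.0, 0.0, 0.0, 1.0]]
wrist 279.1331003039987 279.1331003039987 316.9911707939544 198.1352018074895 -0.03625110745382085
[[0.344, -0.896, -0.282, 143.153], [0.939, 0.327, 0.105, 613.333], [-0.002, -0.301, 0.953, 372.596], [0.0, 0.0, 0.0, 1.0]]
[214.1058045  587.05122237 403.89216643] [ 1.73983018e-01  9.84748357e-01 -7.54246753e-04 -1.21442832e-04] 0.15
```

View pics/scene0.png

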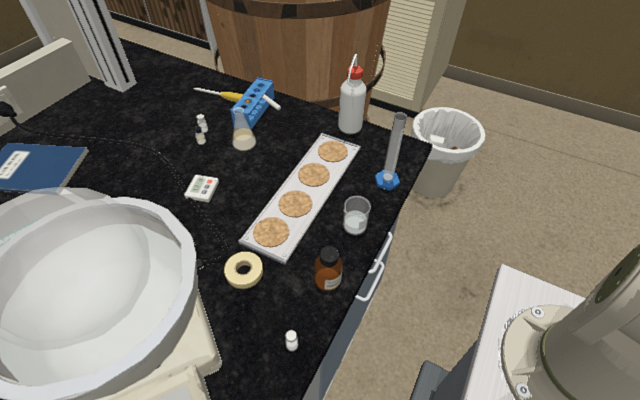

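View pics/top0.png

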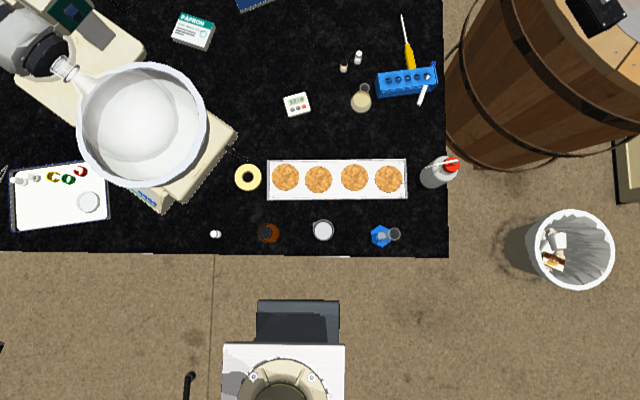

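Scene picture: tape (243,270), mats from (271,232) to (333,151), wash bottle (352,107) beyond the last; vial (292,341), brown bottle (329,270), beaker (356,215), cylinder foot (387,181). Top picture: mats at (285,177), (319,179), (354,177), (390,178), with the wash bottle at (440,172) beside mat_3. So the cylinder goes to mat_3, brown to mat_2, beaker to mat_1 and vial to mat_0.

```bash
cat > h.py <<'E'
import numpy as np,cv2
from scipy.optimize import least_squares
def ray(c,u,v):
    d=np.array([(u-c["cx"])/c["fx"],(v-c["cy"])/c["fy"]]);s=d.copy()
    for _ in range(20): s=d/(1+c["k1"]*(s@s))
    T=c["T"];w=T[:3,:3]@np.array([s[0],-s[1],-1]);return T[:3,3],w
def at(c,u,v,z):
    o,w=ray(c,u,v);return o+w*(z-o[2])/w[2]
def tri(L):  # [(c,u,v),...] -> point, residual mm
    A=np.zeros((3,3));b=np.zeros(3);R=[]
    for c,u,v in L:
        o,w=ray(c,u,v);w=w/np.linalg.norm(w);P=np.eye(3)-np.outer(w,w);A+=P;b+=P@o;R.append((o,P))
    p=np.linalg.solve(A,b);return p,[round(float(np.linalg.norm(P@(p-o))),1) for o,P in R]
def proj(c,p):
    T=c["T"];q=T[:3,:3].T@(np.array(p,float)-T[:3,3]);s=np.array([q[0],-q[1]])/-q[2];s=s*(1+c["k1"]*(s@s))
    return c["cx"]+c["fx"]*s[0],c["cy"]+c["fy"]*s[1]
def blobs(img,lo,hi,amin,hsvbox=None):
    m=cv2.inRange(cv2.cvtColor(img,cv2.COLOR_RGB2HSV),lo,hi);m=cv2.morphologyEx(m,cv2.MORPH_CLOSE,np.ones((5,5)))
    if hsvbox: x0,y0,x1,y1=hsvbox;k=np.zeros_like(m);k[y0:y1,x0:x1]=1;m=m*k
    n,_,st,ce=cv2.connectedComponentsWithStats(m)
    return [(ce[i].round(1).tolist(),st[i,:5].tolist()) for i in range(1,n) if st[i,4]>amin]
def load(n): return np.load(f"pics/{n}.npy",allow_pickle=True).item()
def shot(n,tag):
    from bench import imaging
    c=imaging.capture(n);np.save(f"pics/{tag}.npy",c,allow_pickle=True);cv2.imwrite(f"pics/{tag}.png",c["img"][:,:,::-1]);return c
E
python3 - <<'E'
from h import *
t=load("top0");s=load("scene0")
bt=blobs(t["img"],(8,60,120),(22,200,255),100,(260,155,412,205));bs=blobs(s["img"],(8,60,120),(22,200,255),100,(240,130,365,262))
print(bt,bs)
a=sorted(bt,key=lambda b:b[0][0]);b=sorted(bs,key=lambda b:b[0][0])
for i in range(min(len(a),len(b))):
    p=tri([(t,*a[i][0]),(s,*b[i][0])]);print(i,p[0].round(1),p[1],at(t,*a[i][0],12)[:2].round(1),at(s,*b[i][0],12)[:2].round(1))
for c,box in((t,(360,215,410,250)),(s,(370,165,405,195))): print(blobs(c["img"],(100,120,60),(125,255,255),40,box))
crop=t["img"][155:255,195:460];cv2.imwrite("pics/tc.png",cv2.resize(crop,None,fx=3,fy=3,interpolation=2)[:,:,::-1])
cv2.imwrite("pics/sc.png",cv2.resize(s["img"][95:365,270:430],None,fx=2.2,fy=2.2,interpolation=2)[:,:,::-1])
E
```

```text
[([285.0, 176.7], [272, 164, 27, 27, 579]), ([354.0, 177.1], [341, 164, 27, 27, 585]), ([318.0, 179.2], [305, 166, 27, 27, 585]), ([388.2, 178.7], [375, 166, 28, 27, 584])] [([332.3, 151.1], [318, 141, 29, 21, 492]), ([313.3, 174.2], [298, 163, 31, 24, 571]), ([295.0, 203.5], [279, 191, 33, 26, 689]), ([270.6, 231.8], [253, 217, 36, 30, 825])]
0 [593.4   6.5   7.6] [0.4, 0.4] [593.    6.3] [591.1   8.9]
1 [587.6 -84.1   8.3] [0.6, 0.6] [587.5 -84. ] [585.4 -81.8]
2 [ 595.1 -182.6    8.8] [0.4, 0.4] [ 594.8 -182.2] [ 593.2 -180. ]
3 [ 592.2 -276.4    8.3] [0.4, 0.4] [ 591.9 -275.6] [ 590.1 -272.9]
[([379.3, 235.9], [370, 225, 21, 23, 259])]
[([386.4, 181.1], [375, 170, 25, 21, 286])]
```

View pics/tc.png

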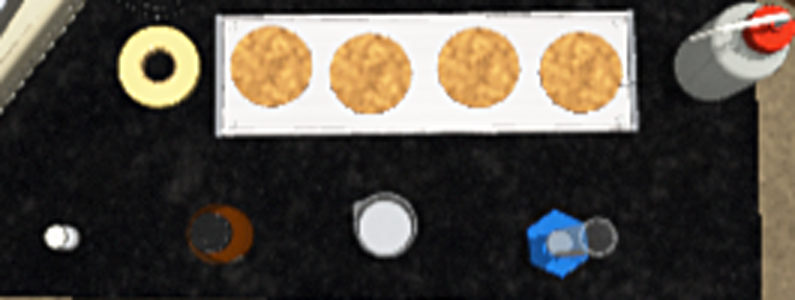

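View pics/sc.png

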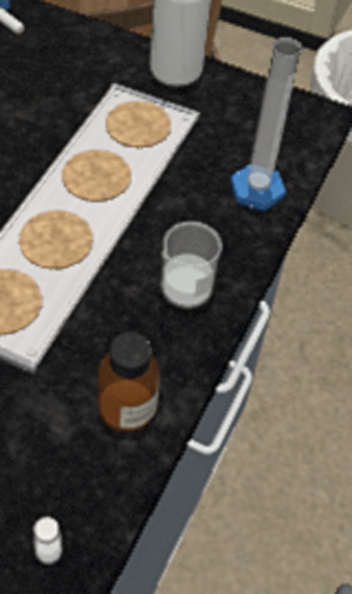

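```bash
cat >> h.py <<'E'
def go(x,y,z,yaw=None,frm=None):
    """tool-axes shift and z-turn to put TCP at x,y,z with tool y along yaw (deg, mod 180)"""
    from bench import r
    from scipy.spatial.transform import Rotation as Ro
    o=r.get_obs();R=Ro.from_quat(o["eef_rot"]).as_matrix();p=np.array(o["eef_pos"])
    d=R.T@(np.array([x,y,z])-p);a=np.arctan2(R[1,1],R[0,1])
    rv=np.zeros(3)
    if yaw is not None:
        e=(np.radians(yaw)-a+np.pi/2)%np.pi-np.pi/2
        yy=a+e;T=np.array([[np.sin(yy),np.cos(yy),0],[-np.cos(yy),np.sin(yy),0],[0,0,-1]])
        rv=Ro.from_matrix(R.T@T).as_rotvec()
    print("t",round(o["time_s"],2),"pos",p.round(1),"yaw",round(float(np.degrees(a)),1),"| d",d.round(1),"rv",rv.round(3),"q",np.round(o["joint_positions"],2))
E
python3 - <<'E'
from h import *
t=load("top0");s=load("scene0")
def both(n,a,b): p=tri([(t,*a),(s,*b)]);print(n,p[0].round(1),p[1])
both("vialtop",(213.8,234),(290.9,334.1))
both("brown top",(266,232.7),(329.5,252.7))
both("beaker base",(323.3,231),(355.5,229))
both("beaker rim",(323.8,230),(356.8,206.8))
both("cyl foot",(379.3,235.9),(386.4,181.1));both("cyl top",(395,233.7),(400.5,116.4))
print(at(t,217.7,234,0),at(s,291.4,346.4,0))
print("tape",at(t,248,178,10),"wash top",at(t,440,172,100))
print("yaw check",end="");go(350,330,500,20);go(435,190,400)
E
```

```text
vialtop [434.  184.   45.5] [0.6, 0.6]
brown top [437.8  41.8  94.3] [0.5, 0.5]
beaker base [ 446.  -101.2  -13.7] [1.8, 1.8]
beaker rim [ 447.8 -101.1   62.3] [0.3, 0.3]
cyl foot [ 435.7 -252.3    2.5] [0.6, 0.6]
cyl top [ 436.1 -257.5  190.6] [0.6, 0.6]
[434.6614642  185.70626235   0.        ] [433.36050964 187.95457559   0.        ]
tape [588.17365577 107.57718768  10.        ] wash top [ 595.1572055  -389.37728087  100.        ]
yaw checkTraceback (most recent call last):
  File "<stdin>", line 11, in <module>
  File "h.py", line 36, in go
    rv=Ro.from_matrix(R.T@T).as_rotvec()
       ~~~~~~~~~~~~~~^^^^^^^
  File "scipy/spatial/transform/_rotation.pyx", line 1143, in scipy.spatial.transform._rotation.Rotation.from_matrix
ValueError: Non-positive determinant (left-handed or null coordinate frame) in rotation matrix 0: [[-6.43308461e-01 -7.65607095e-01  2.32709940e-05]
 [-7.65606178e-01  6.43307738e-01  1.52774448e-03]
 [ 1.18462242e-03 -9.64994535e-04  9.99998833e-01]].
```

```bash
sed -i 's/T=np.array(\[\[np.sin(yy),np.cos(yy),0\],\[-np.cos(yy)/T=np.array([[-np.sin(yy),np.cos(yy),0],[np.cos(yy)/' h.py
python3 - <<'E'
from h import *
go(330,330,500,45);go(420,190,500,23)
E
```

```text
t 0.15 pos [214.1 587.1 403.9] yaw 70.0 | d [-197.  -201.9  -95.8] rv [-0.001  0.     0.436] q [-1.28  0.38  0.02  1.37 -0.01  1.39 -0.05]
t 0.15 pos [214.1 587.1 403.9] yaw 70.0 | d [-329.5 -302.6  -95.6] rv [-0.001  0.001  0.82 ] q [-1.28  0.38  0.02  1.37 -0.01  1.39 -0.05]
```

Units first: shifts go in shares of 800 mm and turns go in shares of pi/2 rad. So -330 mm / 800 = -0.4125, -302 mm / 800 = -0.3775, 0.8 rad / 1.5708 = 0.5093.

Call:
pendant:
  increments: [0,0,-0.12,0,0,0,0,0,-0.12,0,0,0,-0.125,-0.125,-0.12,0,0,0.1273,-0.2463,-0.2525,-0.12,0,0,0.2737,-0.2463,-0.2525,-0.12,0,0,0.2737,-0.2463,-0.2525,-0.12,0,0,0.2737,-0.4125,-0.3775,-0.12,0,0,0.5093,-0.4125,-0.3775,-0.12,0,0,0.5093]

```text
time_s: 0.95
eef_pos: [347.0, 316.2, 500.6]
eef_rot: [0.516, 0.856, 0.0, -0.0]
force: [1.4, -0.1, -0.1]
finger_gap: 85.6
grip_force: 0.0
```

```bash
python3 -c "
from h import *
go(434,186,350,0)"
```

```text
t 0.95 pos [347.  316.2 500.6] yaw 27.8 | d [-155.8   16.1  150.6] rv [-0.    -0.     0.485] q [-1.05  0.01  0.25  1.61 -0.    1.53 -0.32]
```

Converted, -156 mm / 800 = -0.195, 150 mm / 800 = 0.1875, 0.485 rad / 1.5708 = 0.3088.

Call:
pendant:
  increments: [-0.195,0.02,0.1875,0,0,0.3088,-0.195,0.02,0.1875,0,0,0.3088,-0.195,0.02,0.1875,0,0,0.3088,-0.195,0.02,0.1875,0,0,0.3088,-0.195,0.02,0.1875,0,0,0.3088,-0.195,0.02,0.1875,0,0,0.3088,-0.195,0.02,0.1875,0,0,0.3088]
  jaw: 60

```text
time_s: 1.65
eef_pos: [434.1, 189.0, 351.1]
eef_rot: [0.705, 0.709, 0.0, -0.0]
force: [-0.3, 0.9, 1.1]
finger_gap: 60.0
grip_force: 0.0
```

```bash
python3 -c "
from h import *
c=shot('wrist','w1');print(proj(c,(434,186,45)),proj(c,(434,186,0)))
go(434,186,185,0)"
```

```text
(np.float64(315.61731102534117), np.float64(191.73157344290829)) (np.float64(315.7788713421921), np.float64(181.08493244945794))
t 1.7 pos [434.  189.6 351.6] yaw 0.4 | d [-3.800e+00 -1.000e-01  1.666e+02] rv [ 0.001 -0.001  0.008] q [-0.87  0.09  0.41  1.87 -0.04  1.2  -0.43]
```

View pics/w1.png

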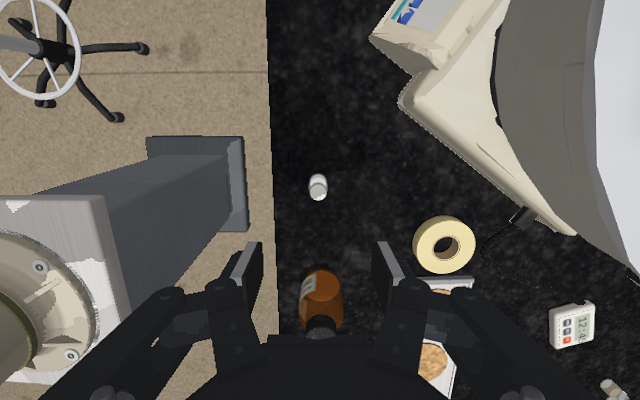

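The wrist view shows the vial's cap at (317,192) and base at (318,180), within about 2 px of the estimate. The brown bottle and tape lie beyond it. I go down to the vial.

Converted, 80 mm / 800 = 0.1.

Call:
pendant:
  increments: [0,0,0.1,0,0,0,0,0,0.1,0,0,0,0,0,0.1,0,0,0]

```text
time_s: 2.0
eef_pos: [432.4, 189.3, 268.2]
eef_rot: [0.704, 0.71, -0.003, -0.001]
force: [-0.5, 0.5, -0.9]
finger_gap: 60.2
grip_force: 0.0
```

```bash
python3 -c "
from h import *
go(435,186,182,0)"
```

```text
t 2.0 pos [432.4 189.3 268.2] yaw 0.5 | d [-3.1  3.  86.2] rv [-0.005  0.003  0.009] q [-0.85  0.18  0.41  1.97 -0.09  1.01 -0.39]
```

Converted, 86 mm / 800 = 0.1075, 43 mm / 800 = 0.0538.

Call:
pendant:
  increments: [-0.0038,0.0031,0.0538,0,0,0,-0.0038,0.0031,0.1075,0,0,0,-0.0038,0.0031,0.1075,0,0,0,-0.0038,0.0031,0.1075,0,0,0]

```text
time_s: 2.4
eef_pos: [437.3, 186.3, 186.6]
eef_rot: [0.705, 0.71, 0.0, 0.0]
force: [0.3, -0.1, 1.1]
finger_gap: 60.1
grip_force: 0.0
```

```bash
python3 -c "
from h import *
c=shot('wrist','w2');go(435,186,182,0);print(proj(c,(435,186,47)))"
```

```text
t 2.45 pos [437.9 186.4 187.4] yaw 0.4 | d [-0.4 -2.9  5.4] rv [ 0.003 -0.002  0.007] q [-0.81  0.32  0.39  2.03 -0.16  0.82 -0.32]
(np.float64(308.8913049124923), np.float64(288.2240958629884))
```

View pics/w2.png

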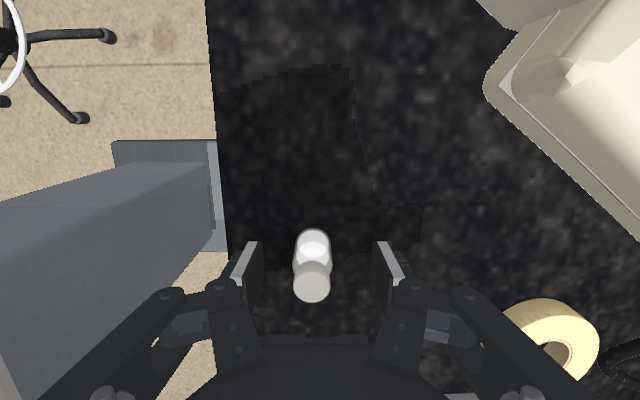

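The vial stands between the pads with its cap at (312,288), about as predicted. I close the fingers.

Converted, 4 mm / 800 = 0.005, -1 mm / 800 = -0.0013.

Call:
pendant:
  increments: [0,-0.0013,0.005,0,0,0,0,-0.0013,0.005,0,0,0,0,-0.0013,0.005,0,0,0,0,-0.0013,0.005,0,0,0,0,-0.0013,0.005,0,0,0,0,-0.0013,0.005,0,0,0,0,-0.0013,0.005,0,0,0]
  jaw: 0

```text
time_s: 3.15
eef_pos: [436.2, 185.7, 182.1]
eef_rot: [0.705, 0.709, 0.001, -0.0]
force: [-2.9, 0.3, 8.8]
finger_gap: 19.8
grip_force: 58.3
```

```bash
python3 -c "
from h import *
go(435,186,285,0)"
```

```text
t 3.15 pos [436.2 185.7 182.1] yaw 0.3 | d [   0.5   -1.1 -102.9] rv [ 0.001 -0.001  0.006] q [-0.81  0.32  0.39  2.04 -0.17  0.81 -0.31]
```

Converted, -178 mm / 800 = -0.2225, 156 mm / 800 = 0.195.

Call:
pendant:
  increments: [0,0,-0.0625,0,0,0,0,0,-0.1,0,0,0,-0.075,0.065,-0.1,0,0,0,-0.1488,0.13,-0.1,0,0,0,-0.2225,0.195,-0.1,0,0,0,-0.2225,0.195,-0.1,0,0,0,-0.2225,0.195,-0.1,0,0,0,-0.2225,0.195,-0.1,0,0,0]

```text
time_s: 3.95
eef_pos: [594.9, 2.3, 261.5]
eef_rot: [0.708, 0.707, -0.0, 0.002]
force: [-0.3, -1.1, 0.1]
finger_gap: 19.6
grip_force: 58.8
```

```bash
python3 -c "
from h import *
go(592.5,7.5,196,0)"
```

```text
t 3.95 pos [594.9   2.3 261.5] yaw -0.1 | d [ 5.4 -2.5 65.5] rv [ 0.002  0.004 -0.001] q [-0.45  0.46  0.52  1.66 -0.25  1.08  0.14]
```

Time is plentiful, so I let it settle and look through the wrist camera to check the mat before placing.

Call:
pendant:
  increments: [0,0,0,0,0,0,0,0,0,0,0,0,0,0,0,0,0,0,0,0,0,0,0,0]

```text
time_s: 4.35
eef_pos: [592.5, 9.5, 260.9]
eef_rot: [0.704, 0.71, 0.0, -0.0]
force: [-0.6, -0.1, -0.3]
finger_gap: 19.5
grip_force: 58.8
```

```bash
cat >> h.py <<'E'
M=np.array([[592.5,7.5],[586.8,-83],[594.2,-181.3],[591.3,-274.5]])
def mats(c):
    for b in blobs(c["img"],(8,60,120),(22,200,255),300): print("mat",at(c,*b[0],12)[:2].round(1),b[1])
E
python3 -c "
from h import *
c=shot('wrist','w3');go(592.5,7.5,196,0);mats(c)"
```

```text
t 4.4 pos [592.5   9.3 260.9] yaw 0.4 | d [-1.9 -0.  64.9] rv [-0.    -0.001  0.008] q [-0.46  0.46  0.51  1.67 -0.25  1.08  0.13]
mat [592.7 100.1] [291, 52, 51, 79, 1042]
mat [406.1  41.6] [71, 138, 39, 57, 1056]
mat [594.7  13. ] [274, 166, 89, 82, 5355]
mat [ 593.3 -101.1] [290, 293, 55, 41, 1357]
```

View pics/w3.png

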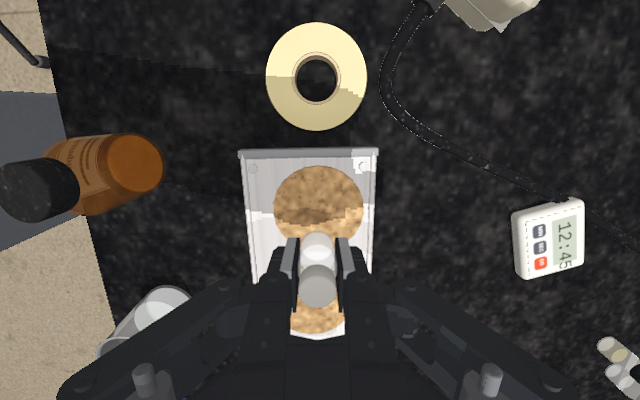

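The held vial hangs at (318,250) over the mat, whose visible part spans columns 274–363 with its far edge at row 166. I check those edges against the estimate.

```bash
python3 -c "
from h import *
c=load('w3');print(at(c,318.5,165.5,12),at(c,273.5,208,12),at(c,363.5,208,12),proj(c,(592.5,7.5,12)))
go(593.5,7.5,197,0)"
```

```text
[594.7513002   44.87418153  12.        ] [557.80541817   9.05704469  12.        ] [632.32088128   9.55688214  12.        ] (np.float64(315.39914390462746), np.float64(210.0449776587267))
t 4.4 pos [592.5   9.3 260.9] yaw 0.4 | d [-1.9  1.  63.9] rv [-0.    -0.001  0.008] q [-0.46  0.46  0.51  1.67 -0.25  1.08  0.13]
```

Converted, 65 mm / 800 = 0.0813, 63 mm / 800 = 0.0788.

Call:
pendant:
  increments: [-0.0025,0.0019,0.05,0,0,0,-0.0025,0.0019,0.065,0,0,0,-0.0025,0.0019,0.075,0,0,0,-0.0025,0.0019,0.0788,0,0,0,-0.0025,0.0019,0.0813,0,0,0,-0.0025,0.0019,0.0813,0,0,0,-0.0025,0.0019,0.0813,0,0,0]

```text
time_s: 5.1
eef_pos: [594.7, 6.3, 196.5]
eef_rot: [0.705, 0.709, 0.0, 0.0]
force: [-0.4, 0.1, -0.6]
finger_gap: 19.2
grip_force: 58.8
```

```bash
python3 -c "
from h import *
go(594,7.5,196,0)"
```

```text
t 5.1 pos [594.7   6.3 196.5] yaw 0.3 | d [ 1.2 -0.7  0.5] rv [ 0.001 -0.     0.006] q [-0.43  0.54  0.49  1.71 -0.3   0.96  0.17]
```

Lower to contact slightly, then release and lift.

Converted, 2 mm / 800 = 0.0025, 1 mm / 800 = 0.0013.

Call:
pendant:
  increments: [0,0,0.0013,0,0,0,0,0,0.0025,0,0,0,0,0,0.0025,0,0,0,0,0,0.0025,0,0,0]

```text
time_s: 5.5
eef_pos: [594.5, 6.3, 194.2]
eef_rot: [0.705, 0.709, 0.0, 0.0]
force: [-1.1, -0.6, 5.3]
finger_gap: 19.5
grip_force: 59.3
```

Call:
pendant:
  increments: [0,0,0,0,0,0,0,0,0,0,0,0,0,0,0,0,0,0,0,0,0,0,0,0,0,0,0,0,0,0,0,0,-0.0375,0,0,0,0,0,-0.1,0,0,0,0,0,-0.1,0,0,0]
  jaw: 60

```text
time_s: 6.3
eef_pos: [596.6, 5.6, 280.4]
eef_rot: [0.705, 0.709, 0.004, 0.003]
force: [0.6, 0.5, 0.1]
finger_gap: 59.8
grip_force: 0.0
```

```bash
python3 -c "
from h import *
go(438,42,300,0)"
```

```text
t 6.3 pos [596.6   5.6 280.4] yaw 0.3 | d [  37.3 -158.2  -21.3] rv [ 0.011 -0.001  0.005] q [-0.46  0.44  0.53  1.64 -0.24  1.11  0.13]
```

Converted, -158 mm / 800 = -0.1975, -130 mm / 800 = -0.1625.

Call:
pendant:
  increments: [0,0,-0.05,0,0,0,0.045,-0.1,-0.075,0,0,0,0.045,-0.1625,-0.075,0,0,0,0.045,-0.1975,-0.075,0,0,0,0.045,-0.1975,-0.075,0,0,0,0.045,-0.1975,-0.075,0,0,0,0.045,-0.1975,-0.075,0,0,0,0.045,-0.1975,-0.075,0,0,0]
  jaw: 85

```text
time_s: 7.1
eef_pos: [437.2, 41.2, 333.9]
eef_rot: [0.705, 0.709, 0.0, 0.0]
force: [0.2, 0.1, -0.1]
finger_gap: 85.0
grip_force: 0.0
```

```bash
python3 -c "
from h import *
c=shot('wrist','w4');go(438,42,206,0);print(proj(c,(438,42,98)),proj(c,(438,42,0)))
t=shot('top','t1');s=shot('scene','s1')
cv2.imwrite('pics/c1.png',cv2.resize(np.vstack([c['img'],np.hstack([cv2.resize(t['img'][150:250,200:420],(440,200)),s['img'][170:370,240:440]])]),None,fx=1,fy=1)[:,:,::-1])"
```

```text
t 7.15 pos [437.2  41.1 333.7] yaw 0.3 | d [  1.    0.8 127.7] rv [0.    0.001 0.005] q [-0.68  0.02  0.53  1.97 -0.01  1.15 -0.15]
(np.float64(316.0905221393297), np.float64(211.95314457622442)) (np.float64(316.22345768938095), np.float64(181.33611217289285))
```

View pics/c1.png

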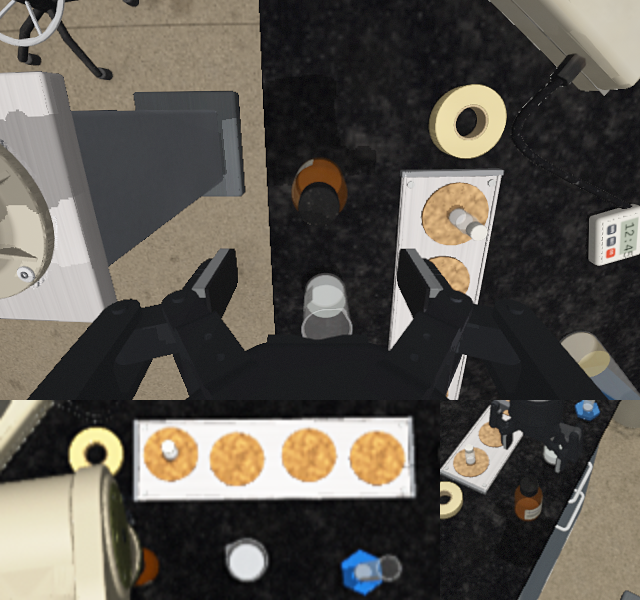

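The vial stands upright in the middle of mat_0. In the wrist view the brown bottle's cap is at (319,203), against a prediction of row 212, so I refine its y.

```bash
python3 -c "
from h import *
c=load('w4');t=load('top0');s=load('scene0')
print(at(c,319,203,98),at(t,266,232.7,98),at(s,329.5,252.7,98))
for p in [(c,319,203),(t,266,232.7)],[(c,319,203),(s,329.5,252.7)]: print(tri(p))
for n,cc,box in(('w',c,(270,140,370,240)),('t',t,(250,215,290,250)),('s',s,(305,240,350,300))):
    b=blobs(cc['img'],(3,120,40),(18,255,255),20,box);print(n,b)
    x,y,w,h,_=b[0][1]
for z in (0,20,57): print(z,[np.round(proj(c,(438,y+26,z)),1).tolist() for y in (42,46,50)])
"
```

```text
[440.22504223  49.38616804  98.        ] [437.23499775  41.18511887  98.        ] [437.28474726  44.07285686  98.        ]
(array([439.08789789,  43.57771272,  80.48923982]), [1.3, 1.3])
(array([438.27008654,  48.16971512, 100.99081836]), [2.9, 2.9])
w [([320.6, 179.8], [292, 158, 56, 54, 1375])]
t [([269.8, 232.8], [257, 223, 23, 20, 211])]
s [([325.8, 272.4], [314, 255, 29, 37, 522])]
0 [[316.3, 158.1], [316.3, 154.5], [316.3, 150.8]]
20 [[316.3, 161.4], [316.3, 157.5], [316.3, 153.5]]
57 [[316.3, 168.6], [316.3, 164.2], [316.3, 159.7]]
```

Converted, 127 mm / 800 = 0.1588, 125 mm / 800 = 0.1563.

Call:
pendant:
  increments: [0.0019,0.0031,0.05,0,0,0,0.0019,0.0031,0.1,0,0,0,0.0019,0.0031,0.1375,0,0,0,0.0019,0.0031,0.1563,0,0,0,0.0019,0.0031,0.1588,0,0,0,0.0019,0.0031,0.1588,0,0,0,0.0019,0.0031,0.1588,0,0,0]

```text
time_s: 7.95
eef_pos: [439.4, 42.8, 207.6]
eef_rot: [0.705, 0.709, 0.001, 0.0]
force: [-0.2, 0.4, -0.1]
finger_gap: 85.3
grip_force: 0.0
```

```bash
python3 -c "
from h import *
go(440,43,206,0)"
```

```text
t 7.95 pos [439.4  42.8 207.6] yaw 0.3 | d [0.2 0.6 1.6] rv [ 0.002 -0.     0.006] q [-0.64  0.22  0.52  2.1  -0.15  0.85 -0.03]
```

Converted, 1 mm / 800 = 0.0013.

Call:
pendant:
  increments: [0,0,0.0013,0,0,0,0,0,0.0013,0,0,0,0,0,0.0013,0,0,0,0,0,0.0013,0,0,0,0,0,0.0013,0,0,0,0,0,0.0013,0,0,0]
  jaw: 0

```text
time_s: 8.55
eef_pos: [439.0, 42.9, 206.7]
eef_rot: [0.705, 0.709, 0.001, 0.0]
force: [-2.4, -1.2, 9.7]
finger_gap: 48.9
grip_force: 61.1
```

Call:
pendant:
  increments: [0,0,-0.0625,0,0,0,0,0,-0.125,0,0,0,0,0,-0.1375,0,0,0,0,0,-0.1375,0,0,0,0,0,-0.1375,0,0,0]

```text
time_s: 9.05
eef_pos: [438.0, 42.9, 314.6]
eef_rot: [0.705, 0.709, -0.0, -0.001]
force: [0.2, 0.9, -1.9]
finger_gap: 48.8
grip_force: 63.8
```

```bash
python3 -c "
from h import *
go(*M[2],317,0)"
```

```text
t 9.05 pos [438.   42.9 314.6] yaw 0.4 | d [-225.2  154.7   -2.6] rv [-0.001 -0.     0.006] q [-0.7   0.05  0.55  2.   -0.03  1.11 -0.13]
```

Converted, -225 mm / 800 = -0.2813, -218 mm / 800 = -0.2725.

Call:
pendant:
  increments: [-0.0563,0.0375,0,0,0,0,-0.1063,0.0725,0,0,0,0,-0.1563,0.1075,0,0,0,0,-0.2063,0.1413,0,0,0,0,-0.25,0.1725,0,0,0,0,-0.2725,0.1875,0,0,0,0,-0.2813,0.1938,0,0,0,0,-0.2813,0.1938,0,0,0,0]

```text
time_s: 9.85
eef_pos: [594.6, -181.9, 313.3]
eef_rot: [0.706, 0.709, -0.001, -0.001]
force: [-0.2, -0.0, -2.0]
finger_gap: 48.9
grip_force: 63.9
```

Call:
pendant:
  increments: [0,0,0,0,0,0,0,0,0,0,0,0,0,0,0,0,0,0]

```text
time_s: 10.15
eef_pos: [594.8, -179.8, 315.8]
eef_rot: [0.704, 0.71, 0.0, -0.0]
force: [0.4, -0.1, -1.4]
finger_gap: 48.9
grip_force: 63.9
```

```bash
python3 -c "
from h import *
c=shot('wrist','w5');mats(c);go(*M[2],250,0);print(proj(c,(*M[2],12)))"
```

```text
mat [595.1 -19.7] [279, 0, 77, 26, 1408]
mat [589.4 -82.5] [270, 45, 82, 86, 5528]
mat [ 600.4 -211.7] [277, 155, 86, 148, 7800]
t 10.2 pos [ 594.9 -180.1  315.9] yaw 0.4 | d [-1.3 -0.7 65.9] rv [ 0.    -0.001  0.008] q [-0.24  0.49  0.67  1.53 -0.32  1.23  0.49]
(np.float64(314.92904379934777), np.float64(191.13713945603465))
```

View pics/w5.png

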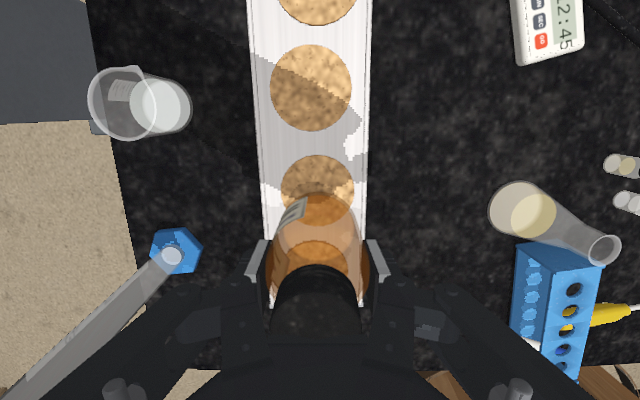

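The bottle is held upright over mat_2, whose edge shows at rows 155–225. Mat_1 is seen at (311,88), agreeing with my estimate to 3 mm. I lower the bottle.

Converted, 98 mm / 800 = 0.1225, 97 mm / 800 = 0.1213.

Call:
pendant:
  increments: [-0.0013,0,0.05,0,0,0,-0.0013,0,0.0875,0,0,0,-0.0013,0,0.1063,0,0,0,-0.0013,0,0.115,0,0,0,-0.0013,0,0.12,0,0,0,-0.0013,0,0.1213,0,0,0,-0.0013,0,0.1225,0,0,0,-0.0013,0,0.1225,0,0,0]

```text
time_s: 11.0
eef_pos: [595.4, -182.5, 218.9]
eef_rot: [0.705, 0.709, 0.001, 0.001]
force: [0.5, -0.5, 0.6]
finger_gap: 48.8
grip_force: 64.0
```

```bash
python3 -c "
from h import *
go(*M[2],219,0)"
```

```text
t 11.0 pos [ 595.4 -182.5  218.9] yaw 0.3 | d [ 1.2 -1.2 -0.1] rv [0.002 0.    0.006] q [-0.2   0.6   0.62  1.62 -0.39  1.05  0.54]
```

Converted, 0.5 mm / 800 = 0.0006.

Call:
pendant:
  increments: [0,0,0.0006,0,0,0,0,0,0.0006,0,0,0,0,0,0.0006,0,0,0]

```text
time_s: 11.3
eef_pos: [595.5, -182.6, 218.8]
eef_rot: [0.705, 0.709, 0.001, 0.001]
force: [-2.1, -0.0, 6.1]
finger_gap: 49.1
grip_force: 64.8
```

Call:
pendant:
  increments: [0,0,0,0,0,0,0,0,0,0,0,0,0,0,0,0,0,0,0,0,0,0,0,0,0,0,-0.0375,0,0,0,0,0,-0.1,0,0,0,0,0,-0.15,0,0,0,0,0,-0.15,0,0,0]
  jaw: 85

```text
time_s: 12.1
eef_pos: [596.2, -183.5, 343.8]
eef_rot: [0.705, 0.709, 0.003, 0.004]
force: [0.5, -0.8, 1.0]
finger_gap: 84.9
grip_force: 0.0
```

```bash
python3 -c "
from h import *
go(445,-101,340,0)
c=shot('wrist','w6');print(proj(c,(446,-101,70)),proj(c,(446,-101,0)));
cv2.imwrite('pics/c2.png',c['img'][:,:,::-1])"
```

```text
t 12.1 pos [ 596.2 -183.5  343.8] yaw 0.3 | d [  83.4 -150.8    2.1] rv [0.01  0.002 0.006] q [-0.24  0.47  0.68  1.49 -0.31  1.27  0.48]
(np.float64(132.14556182007928), np.float64(103.00968276694573)) (np.float64(172.37279705690958), np.float64(104.20015031419254))
```

View pics/c2.png

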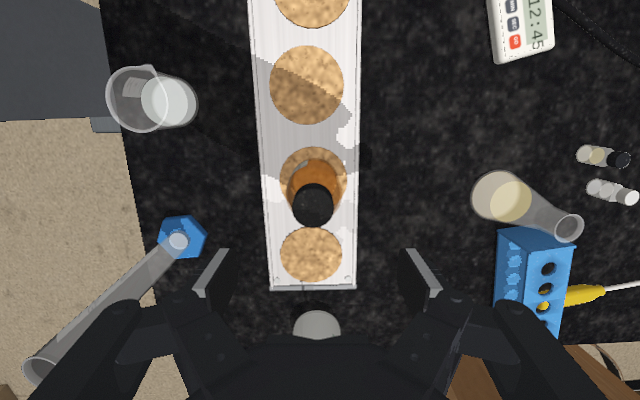

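Brown bottle stands centred on mat_2 at (313,190). Beaker: rim (138,98), base (169,101), spout at (152,69) pointing +x+y, so I grasp it across at a yaw of about -30°.

Converted, -151 mm / 800 = -0.1888, -140 mm / 800 = -0.175, 0.53 rad / 1.5708 = 0.3374.

Call:
pendant:
  increments: [0.025,-0.0563,0,0,0,0.0637,0.05,-0.0938,0,0,0,0.1273,0.0775,-0.1375,0,0,0,0.191,0.0938,-0.175,0,0,0,0.2865,0.1038,-0.1888,0,0,0,0.3374,0.1038,-0.1888,0,0,0,0.3374,0.1038,-0.1888,0,0,0,0.3374,0.1038,-0.1888,0,0,0,0.3374]

```text
time_s: 12.95
eef_pos: [444.1, -100.4, 337.0]
eef_rot: [0.866, 0.501, -0.0, 0.0]
force: [-0.6, -0.5, -0.1]
finger_gap: 84.9
grip_force: 0.0
```

```bash
python3 -c "
from h import *
w=load('w6');print(at(w,138,98,70),at(w,169,101,2))
c=shot('wrist','w7');go(446,-101,193,-30);print(proj(c,(446,-101,70)),proj(c,(446,-101,2)))"
```

```text
[451.67770849 -97.09839009  70.        ] [443.7983211  -97.76692192   2.        ]
t 13.0 pos [ 444.1 -100.6  337. ] yaw -30.0 | d [  0.7   1.8 144. ] rv [0.    0.001 0.   ] q [-0.61  0.06  0.8   1.94 -0.05  1.16 -0.31]
(np.float64(317.6887892324174), np.float64(200.77076076154808)) (np.float64(317.4709044606734), np.float64(181.9343328389426))
```

View pics/w7.png

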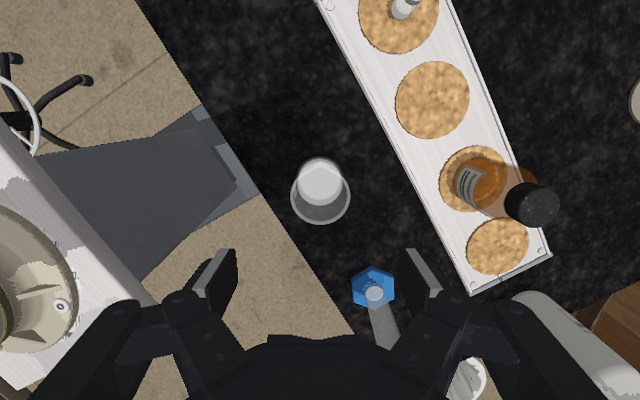

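The beaker's rim is at (320,194) and its base at (319,182), spout up along the tool's +x, so the grasp yaw is right. I descend.

Converted, 144 mm / 800 = 0.18, 140 mm / 800 = 0.175.

Call:
pendant:
  increments: [0.0038,0.0025,0.0563,0,0,0,0.0038,0.0025,0.1125,0,0,0,0.0038,0.0025,0.15,0,0,0,0.0038,0.0025,0.175,0,0,0,0.0038,0.0025,0.18,0,0,0,0.0038,0.0025,0.18,0,0,0,0.0038,0.0025,0.18,0,0,0]

```text
time_s: 13.7
eef_pos: [447.5, -99.0, 194.1]
eef_rot: [0.866, 0.5, 0.0, 0.001]
force: [-0.1, -0.2, 0.1]
finger_gap: 85.0
grip_force: 0.0
```

Call:
pendant:
  increments: [0,0,0,0,0,0,0,0,0,0,0,0,0,0,0,0,0,0,0,0,0,0,0,0,0,0,0,0,0,0,0,0,0,0,0,0]
  jaw: 0

```text
time_s: 14.3
eef_pos: [447.3, -98.6, 194.2]
eef_rot: [0.866, 0.5, 0.001, 0.0]
force: [-0.9, 0.0, 6.9]
finger_gap: 51.5
grip_force: 60.9
```

Call:
pendant:
  increments: [0,0,-0.0625,0,0,0,0,0,-0.1125,0,0,0,0,0,-0.1125,0,0,0,0,0,-0.1125,0,0,0]

```text
time_s: 14.7
eef_pos: [447.0, -98.4, 284.2]
eef_rot: [0.866, 0.5, 0.002, 0.0]
force: [-0.4, -0.5, -1.7]
finger_gap: 51.2
grip_force: 63.0
```

```bash
python3 -c "
from h import *
go(*M[1],285,0)"
```

```text
t 14.7 pos [447.  -98.4 284.2] yaw -30.0 | d [ 83.2 113.4  -0.4] rv [ 0.002 -0.002 -0.523] q [-0.6   0.15  0.82  2.   -0.13  1.04 -0.24]
```

Converted, 114 mm / 800 = 0.1425, 113 mm / 800 = 0.1413, -0.52 rad / 1.5708 = -0.331.

Call:
pendant:
  increments: [0.025,0.0375,0,0,0,-0.0637,0.05,0.075,0,0,0,-0.1401,0.075,0.1063,0,0,0,-0.2228,0.0938,0.1288,0,0,0,-0.2865,0.1025,0.1413,0,0,0,-0.331,0.1025,0.1425,0,0,0,-0.331,0.1025,0.1425,0,0,0,-0.331,0.1025,0.1425,0,0,0,-0.331]

```text
time_s: 15.5
eef_pos: [585.5, -85.0, 282.6]
eef_rot: [0.709, 0.705, -0.001, -0.001]
force: [0.5, -0.1, 0.3]
finger_gap: 51.1
grip_force: 63.0
```

```bash
python3 -c "
from h import *
c=shot('wrist','w8');go(587.5,-84.5,207,0);print(proj(c,(*M[1],12)),proj(c,(*M[1]+[0,38],12)),blobs(c['img'],(8,60,120),(22,200,255),300))"
```

```text
t 15.55 pos [585.6 -84.9 282.9] yaw -0.3 | d [ 0.4  2.  75.9] rv [-0.001 -0.    -0.006] q [-0.41  0.46  0.66  1.65 -0.31  1.14  0.33]
(np.float64(317.40701975453874), np.float64(197.37289712781765)) (np.float64(317.08645932394006), np.float64(155.12162383807475)) [([47.2, 16.9], [18, 0, 53, 44, 498]), ([326.1, 89.0], [281, 40, 92, 98, 6430]), ([320.9, 186.0], [279, 156, 83, 66, 3663]), ([11.7, 249.2], [0, 229, 30, 39, 412]), ([336.0, 310.0], [301, 269, 64, 70, 2641]), ([545.8, 315.5], [520, 291, 45, 42, 520]), ([15.7, 377.6], [0, 343, 42, 57, 723])]
```

View pics/w8.png

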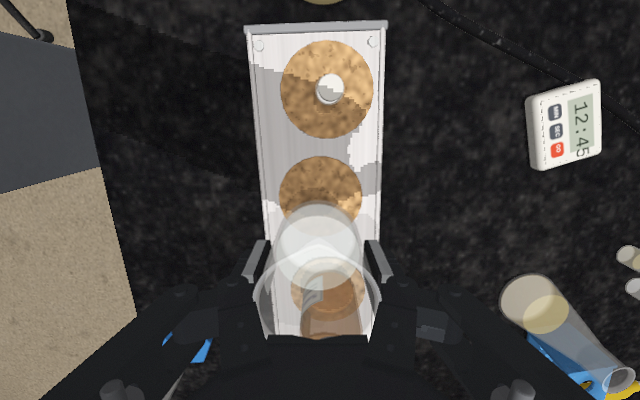

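The beaker is held upright above mat_1, whose far edge is at row 156 against 155 predicted and whose centre column is 320 against 317. I place it.

Converted, 76 mm / 800 = 0.095, 75 mm / 800 = 0.0938.

Call:
pendant:
  increments: [0,0.0031,0.05,0,0,0,0,0.0031,0.0725,0,0,0,0,0.0031,0.085,0,0,0,0,0.0031,0.0913,0,0,0,0,0.0031,0.0938,0,0,0,0,0.0031,0.095,0,0,0,0,0.0031,0.095,0,0,0]

```text
time_s: 16.25
eef_pos: [589.3, -84.7, 208.0]
eef_rot: [0.709, 0.706, 0.0, 0.0]
force: [0.1, -0.3, -1.1]
finger_gap: 51.2
grip_force: 63.0
```

Call:
pendant:
  increments: [0,0,0.0006,0,0,0,0,0,0.0013,0,0,0,0,0,0.0013,0,0,0]

```text
time_s: 16.55
eef_pos: [589.0, -84.6, 206.4]
eef_rot: [0.708, 0.706, 0.0, 0.0]
force: [-0.0, 0.4, 0.4]
finger_gap: 51.6
grip_force: 63.0
```

```bash
python3 -c "
from h import *
go(587.5,-84.5,206,0)"
```

```text
t 16.55 pos [589.  -84.6 206.4] yaw -0.2 | d [ 0.1 -1.5  0.4] rv [ 0.     0.    -0.004] q [-0.38  0.56  0.62  1.71 -0.37  1.    0.37]
```

Converted, -190 mm / 800 = -0.2375, -130 mm / 800 = -0.1625.

Call:
pendant:
  increments: [0,0,0,0,0,0,0,0,0,0,0,0,0,0,0,0,0,0,0,0,0,0,0,0,0,0,-0.0375,0,0,0,0,0,-0.1,0,0,0,0,0,-0.1625,0,0,0,0,0,-0.2375,0,0,0]
  jaw: 85

```text
time_s: 17.35
eef_pos: [588.6, -84.7, 388.1]
eef_rot: [0.709, 0.706, -0.0, -0.0]
force: [1.2, -0.4, -0.5]
finger_gap: 85.1
grip_force: 0.0
```

Call:
pendant:
  increments: [0,0,0,0,0,0,0,0,0,0,0,0,0,0,0,0,0,0]

```text
time_s: 17.65
eef_pos: [588.6, -84.3, 385.0]
eef_rot: [0.708, 0.706, -0.001, -0.001]
force: [-0.6, -0.7, -0.9]
finger_gap: 85.1
grip_force: 0.0
```

```bash
python3 -c "
from h import *
go(436,-255,390,0)"
```

```text
t 17.65 pos [588.6 -84.3 385. ] yaw -0.2 | d [-171.3 -152.    -4.8] rv [-0.002 -0.    -0.004] q [-0.44  0.38  0.7   1.51 -0.25  1.34  0.28]
```

Converted, -171 mm / 800 = -0.2138, -165 mm / 800 = -0.2063.

Call:
pendant:
  increments: [0,0,-0.0438,0,0,0,-0.0438,-0.0375,-0.0438,0,0,0,-0.0875,-0.075,-0.0438,0,0,0,-0.1313,-0.1125,-0.0438,0,0,0,-0.175,-0.1525,-0.0438,0,0,0,-0.2063,-0.1813,-0.0438,0,0,0,-0.2138,-0.19,-0.0438,0,0,0,-0.2138,-0.19,-0.0438,0,0,0]

```text
time_s: 18.45
eef_pos: [435.1, -255.9, 420.2]
eef_rot: [0.71, 0.705, -0.0, -0.001]
force: [0.3, 1.2, 0.1]
finger_gap: 84.8
grip_force: 0.0
```

Call:
pendant:
  increments: [0,0,0,0,0,0,0,0,0,0,0,0,0,0,0,0,0,0]

```text
time_s: 18.75
eef_pos: [437.4, -253.6, 420.8]
eef_rot: [0.708, 0.707, -0.0, -0.0]
force: [0.8, 0.2, -0.2]
finger_gap: 85.2
grip_force: 0.0
```

```bash
python3 -c "
from h import *
c=shot('wrist','w9');go(436,-255,305,0);print(proj(c,(436,-257,194)),proj(c,(436,-252,12)),blobs(c['img'],(100,120,60),(125,255,255),100,(200,100,450,300)))"
```

```text
t 18.8 pos [ 437.2 -253.9  420.9] yaw -0.1 | d [ -1.   -1.1 115.9] rv [-0.001  0.    -0.002] q [-0.28  0.14  0.83  1.69 -0.1   1.36  0.56]
(np.float64(313.67904814425214), np.float64(221.39875321315284)) (np.float64(315.1979413909338), np.float64(167.48121311649805)) [([317.3, 163.4], [295, 148, 44, 38, 776])]
```

View pics/w9.png

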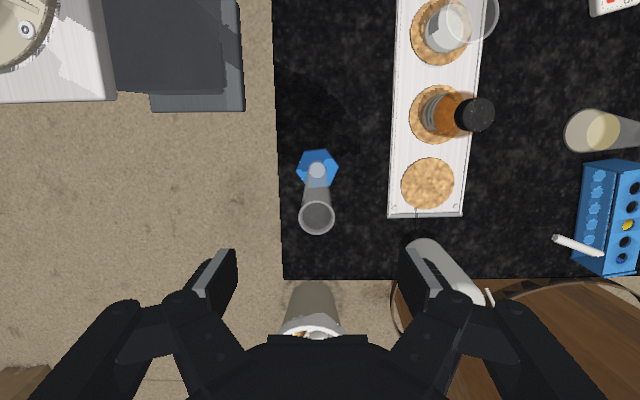

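The beaker stands on mat_1 and the brown bottle on mat_2. The cylinder's top is at (317,217), its foot at (317,168) and it lies right under the gripper, so I descend at y = -254.

Units first: shifts go in shares of 800 mm and turns go in shares of pi/2 rad. So 115 mm / 800 = 0.1438, 111 mm / 800 = 0.1388.

Call:
pendant:
  increments: [0,0,0.05,0,0,0,0,0,0.0938,0,0,0,0,0,0.125,0,0,0,0,0,0.1388,0,0,0,0,0,0.1438,0,0,0,0,0,0.1438,0,0,0,0,0,0.1438,0,0,0]

```text
time_s: 19.5
eef_pos: [436.8, -255.3, 307.4]
eef_rot: [0.708, 0.706, 0.0, 0.001]
force: [-0.2, 0.6, 0.3]
finger_gap: 85.1
grip_force: 0.0
```

Call:
pendant:
  increments: [0,0,0,0,0,0,0,0,0,0,0,0,0,0,0,0,0,0,0,0,0,0,0,0,0,0,0,0,0,0,0,0,0,0,0,0,0,0,0,0,0,0]
  jaw: 0

```text
time_s: 20.2
eef_pos: [436.5, -255.1, 306.6]
eef_rot: [0.708, 0.706, 0.0, 0.0]
force: [-0.2, 0.0, 5.2]
finger_gap: 26.1
grip_force: 58.9
```

Call:
pendant:
  increments: [0,0,-0.0313,0,0,0,0,0,-0.05,0,0,0,0,0,-0.05,0,0,0,0,0,-0.05,0,0,0]

```text
time_s: 20.6
eef_pos: [436.1, -254.7, 345.5]
eef_rot: [0.708, 0.706, -0.0, -0.0]
force: [-0.9, -0.4, -2.3]
finger_gap: 26.5
grip_force: 58.9
```

```bash
python3 -c "
from h import *
go(*M[3],345,0)"
```

```text
t 20.6 pos [ 436.1 -254.7  345.5] yaw -0.2 | d [-19.2 155.2   0.4] rv [-0.    -0.    -0.004] q [-0.26  0.2   0.83  1.81 -0.16  1.2   0.62]
```

```bash
python3 -c "
from h import *
t=load('top0');s=load('scene0')
a=cv2.resize(t['img'][145:195,410:475],None,fx=6,fy=6);b=cv2.resize(s['img'][45:140,330:380],None,fx=6,fy=6)
h=max(a.shape[0],b.shape[0]);f=lambda i:np.vstack([i,np.zeros((h-i.shape[0],i.shape[1],3),np.uint8)])
cv2.imwrite('pics/jet.png',np.hstack([f(a),f(b)])[:,:,::-1])
print(at(t,427.3,167.7,215),at(t,458,161,215))"
```

```text
[ 581.44300347 -324.86256599  215.        ] [ 597.52801648 -392.79823889  215.        ]
```

View pics/jet.png

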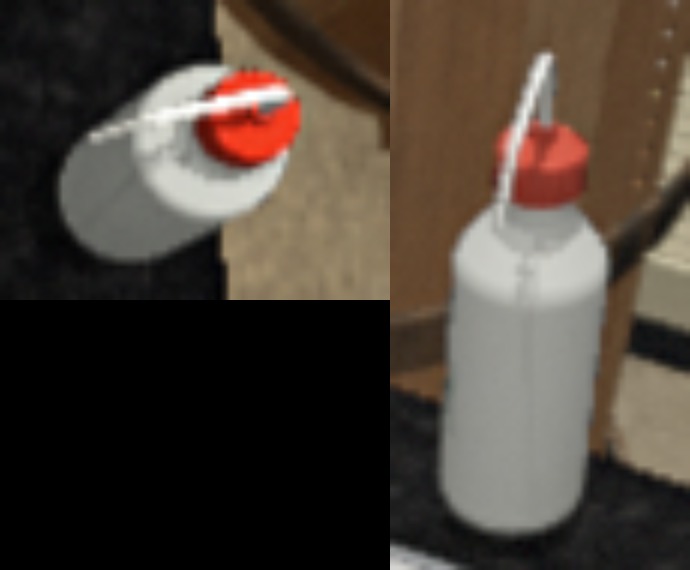

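```bash
python3 -c "
from h import *
t=load('top0');s=load('scene0')
print(tri([(t,458.2,160),(s,355.8,54.2)]),tri([(t,425.5,168),(s,348,82.5)]))
go(*M[3],345,0)"
```

```text
(array([ 600.29758016, -394.2222754 ,  212.56366242]), [0.1, 0.1]) (array([ 588.03719586, -331.61648926,  177.49238669]), [0.5, 0.5])
t 20.6 pos [ 436.1 -254.7  345.5] yaw -0.2 | d [-19.2 155.2   0.4] rv [-0.    -0.    -0.004] q [-0.26  0.2   0.83  1.81 -0.16  1.2   0.62]
```

The picture shows the jet drooping towards mat_3. Its tip is at (588,-332,177) and its apex at (600,-394,213), so the gripper clears it by over 15 mm with y kept near -272.

Converted, 157 mm / 800 = 0.1963, 152 mm / 800 = 0.19.

Call:
pendant:
  increments: [-0.0125,0.025,0,0,0,0,-0.0213,0.0625,0,0,0,0,-0.0213,0.1063,0,0,0,0,-0.0213,0.1438,0,0,0,0,-0.0213,0.175,0,0,0,0,-0.0213,0.19,0,0,0,0,-0.0213,0.1963,0,0,0,0,-0.0213,0.1963,0,0,0,0]

```text
time_s: 21.4
eef_pos: [593.2, -272.5, 344.5]
eef_rot: [0.708, 0.706, -0.001, -0.001]
force: [-0.4, -0.3, -1.3]
finger_gap: 26.3
grip_force: 59.1
```

Call:
pendant:
  increments: [-0.0213,0,0,0,0,0,0,0,0,0,0,0,0,0,0,0,0,0,0,0,0,0,0,0]

```text
time_s: 21.8
eef_pos: [592.8, -272.3, 346.1]
eef_rot: [0.708, 0.706, 0.0, -0.0]
force: [-0.2, 0.5, -1.1]
finger_gap: 26.2
grip_force: 59.2
```

```bash
python3 -c "
from h import *
c=shot('wrist','w10');go(592,-272.5,320,0);print(proj(c,(*M[3],12)));mats(c)
print(blobs(c['img'],(8,60,120),(22,200,255),300,(200,100,450,300)))
print(blobs(c['img'],(100,120,60),(125,255,255),100,(200,100,450,300)))"
```

```text
t 21.85 pos [ 592.8 -272.6  346.2] yaw -0.2 | d [ 0.1 -0.8 26.2] rv [-0.    -0.    -0.004] q [-0.11  0.56  0.75  1.4  -0.38  1.33  0.65]
(np.float64(314.41483940135356), np.float64(184.24426485628268))
mat [ 589.  -107.8] [274, 0, 76, 33, 1329]
mat [ 595.9 -187.8] [283, 58, 73, 77, 2494]
mat [ 592.5 -259.7] [284, 152, 66, 60, 1000]
mat [ 999.7 -483.8] [554, 297, 86, 70, 1848]
mat [ 844.6 -444. ] [472, 298, 66, 26, 362]
[([318.5, 116.3], [283, 100, 72, 35, 1569]), ([315.4, 171.3], [284, 152, 66, 60, 1000])]
[([317.5, 182.3], [289, 162, 58, 51, 1334])]
```

View pics/w10.png

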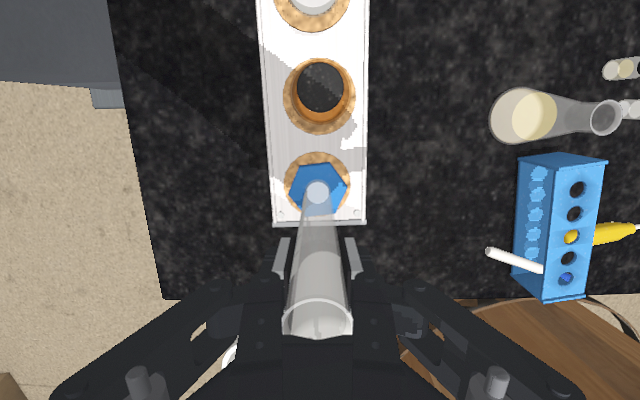

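The foot hangs at (318,184) over mat_3, whose centre is predicted at (314,184), so it is centred. I lower and release.

Converted, 28 mm / 800 = 0.035, 27 mm / 800 = 0.0338.

Call:
pendant:
  increments: [0,0,0.0188,0,0,0,0,0,0.0275,0,0,0,0,0,0.0313,0,0,0,0,0,0.0338,0,0,0,0,0,0.035,0,0,0,0,0,0.035,0,0,0,0,0,0.035,0,0,0]

```text
time_s: 22.55
eef_pos: [593.1, -272.9, 318.7]
eef_rot: [0.709, 0.706, -0.0, 0.0]
force: [-1.2, 0.0, 3.7]
finger_gap: 25.9
grip_force: 59.6
```

```bash
python3 -c "
from h import *
go(592,-273,319,0)"
```

```text
t 22.55 pos [ 593.1 -272.9  318.7] yaw -0.2 | d [-0.1 -1.1 -0.3] rv [ 0.     0.    -0.004] q [-0.11  0.58  0.74  1.43 -0.4   1.28  0.66]
```

Converted, -100 mm / 800 = -0.125, -60 mm / 800 = -0.075.

Call:
pendant:
  increments: [0,0,0,0,0,0,0,0,0,0,0,0,0,0,0,0,0,0,0,0,0,0,0,0,0,0,0,0,0,0,0,0,-0.025,0,0,0,0,0,-0.075,0,0,0,0,0,-0.125,0,0,0]
  jaw: 70

```text
time_s: 23.35
eef_pos: [593.0, -272.3, 418.7]
eef_rot: [0.709, 0.706, -0.0, -0.001]
force: [2.0, -0.2, -0.5]
finger_gap: 70.2
grip_force: 0.0
```

Call:
pendant:
  increments: [0.1875,-0.1,-0.025,0,0,0,0.1875,-0.1,-0.025,0,0,0,0.1875,-0.1,-0.025,0,0,0,0.1875,-0.1,-0.025,0,0,0,0.1875,-0.1,-0.025,0,0,0,0.1875,-0.1,-0.025,0,0,0]

```text
time_s: 23.95
eef_pos: [513.8, -122.1, 438.6]
eef_rot: [0.708, 0.706, 0.001, 0.0]
force: [-0.4, 0.3, -0.0]
finger_gap: 69.6
grip_force: 0.0
```

```bash
python3 -c "
from h import *
t=shot('top','t2');s=shot('scene','s2');c=shot('wrist','w11')
cv2.imwrite('pics/c3.png',np.hstack([s['img'][40:290,220:440],cv2.resize(t['img'][150:250,250:460],(420,250)) if 0 else cv2.resize(t['img'][130:255,250:460],(420,250))])[:,:,::-1])
go(592,-272,420)"
```

```text
t 24.1 pos [ 513.9 -123.6  438.1] yaw -0.4 | d [-147.9   79.    18.2] rv [0. 0. 0.] q [-0.51  0.19  0.8   1.61 -0.14  1.4   0.3 ]
```

View pics/c3.png

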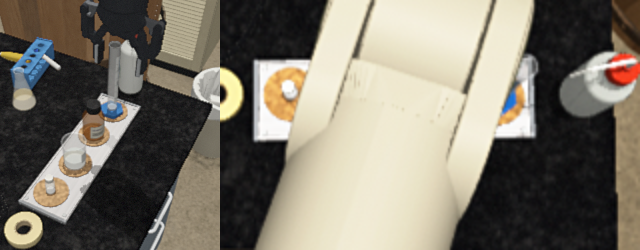

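All four stand upright on their mats in the right order and the wash bottle has not moved. I check the positions numerically, then hand in.

```bash
python3 - <<'E'
from h import *
from bench import r
s=load("s2")
b=blobs(s["img"],(100,120,60),(125,255,255),40,(315,130,360,170));print(b,[at(s,*x[0],20) for x in b])
print(r.hand_in())
E
```

```text
[([331.3, 150.7], [320, 143, 22, 16, 187])] [array([ 589.35159285, -265.25866647,   20.        ])]
the job is handed in; nothing more can be done
None
```

All four pieces stand upright and centred on their mats: cylinder on mat_3 beside the wash bottle, then brown bottle, beaker and vial. The wash bottle was not touched, and I handed the job in after about 24 s of robot time; no verdict came back.

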